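# Close the feed tub on the rooftop plant stand with its snap cap

## Robot

A 6-joint arm with a two-finger parallel gripper is mounted at the origin on the work surface. World frame = base frame: x ahead of the robot, y to its left, z up, the work surface at z = 0. Lengths are in mm, angles in degrees, forces in N, time in s.
With the tool pointing down it reaches from about 250 to 775 mm from the base axis. Payload 8.9 kg.
Tool frame: the origin (TCP) lies midway between the tips of the shut fingers; the grasp point (between the pads) lies 19 mm behind it; y points along the fingers, z is the direction in which the jaws open and shut, and the axes are right-handed (so a half turn about y gives the same grasp; the last joint's range is limited). The gripper opens to 85 mm and grips with 20 to 120 N. Pads are 22 mm wide; open, the fingers measure 114 mm over their backs; the gripper's body (76 mm by 85 mm) begins 54 mm behind the grasp point. The pads swing forward as they close: fully open they stand 13 mm farther back than shut.
Start: joints at [60.029, 16.656, -8.789, 64.555, 0, 82.019], TCP at [196.579, 486.807, 231.305] pointing down, gripper open.
Joint ranges: [-144.48, 144.48], [-52.06, 99.96], [-74.48, 78.29], [-112.23, 115.85], [-86.99, 84.42], [-180, 180]. Speed limits (degrees/s): [127.2, 127.2, 159.86, 180, 180, 180].

## Interface

Orientations are given as [roll, pitch, yaw] about the fixed x, y, z axes, in that order (R = Rz(yaw) Ry(pitch) Rx(roll)).
In Python, from cell import r gives the robot as it stands. The module is installed in compiled form; this text tells all that it offers.
- The arm moves only by the tool drive_tool, never from a script. Its arguments are lists of equal length, an entry for each row: "hand": the gripper's target within -1 to 1 (shut at 1, half-way at 0, fully open at -1); "offset": the shift along the tool's x, y, z in m, a list of three; "yaw": the turn about the tool's y in degrees. In form: {"hand": [hand, ...], "offset": [[dx, dy, dz], ...], "yaw": [yaw, ...]}. A call has 1 to 8 rows; each row shifts and turns the commanded pose from where the row before left it, along the tool's axes as they then stand; what a row does not reach is not made up. A row lasts 1/8 s, in which the tool goes at most 62.5 mm and 10.7 degrees, less where a joint would pass 70% of its speed; a pose out of reach is approached as far as the arm can. A call is refused whole if a number of a shift passes 0.0625 or a number of a turn 10.7, either way. A call with a gripper value outside its range is refused whole. The fingers move at their own pace and stop on an object; "newtons" is the grip in N (left out, the last holds). Time passes only in rows, so rows that do not move let the fingers close. It gives the time, the measured TCP pose, the force and the opening at its end, in the units of the state.
- r.get_obs(): the state, without advancing time (a new reading comes with each control period).
- r.snapshot(name): name is "scene" or "side" or "wrist"; returns a dict with "frame" (400x640x3 uint8, red, green, blue), "camera_matrix" (3x3 intrinsics, pixels), "dist_coeffs" ([k1, k2, p1, p2, k3] as OpenCV has them; the pictures are not rectified), "R" (3x3) and "t" (3): a world point X has camera coordinates R X + t; the wrist camera has in their place "hand_eye" (4x4, takes a point from camera to tool coordinates, whose origin is the TCP and whose axes are the tool frame's). Camera axes: x right, y down, z forward; pixel columns grow to the right and rows downward; lengths in mm; the calibration is good to about 2 mm. A picture is of the moment at which its call begins: read the wrist's pose just before it. There is no depth.
- r.close_job(): hands the job in, once; it reports no verdict.
The state is a dict: "clock": time; "joint_positions": joint angles; "qvel": joint speeds; "effort": joint torques, N m; "eef_pos": TCP position; "tcp_rot": TCP orientation; "force": force on the tool from outside, world axes, zero at the start; "ft_torque": the same for the moment, N m; "opening": finger opening in mm.
Only numpy, scipy, OpenCV 4.12 (cv2) and the standard library are available. Lean on these libraries where they do the work, as an engineer would, in place of code of your own. Each camera call takes 0.05 s, during which the arm holds its last target. There are 200 camera calls.

## Task

Rain is coming: close the feed tub on the middle tier of the plant stand. First press its lid fully down all round onto the tub; only then fetch the orange cap from the lowest tier, put it over the stud in the middle of the lid and press until it clicks and sits flat on its seat. Finish while still holding your hand on the cap and pressing it firmly down (do not let go), with the bowl, scoop, jar and brush left where they are.

Things in the scene. Friction and masses are not known exactly. Their poses are not given: they have to be found in the camera images.
- stand: Wrought aluminium plant stand, fixed. Three round flat tiers 8 mm thick. Origin: on the work surface under the centre of the middle tier (radius 170 mm, its top 110 mm above the origin). In the stand's frame the low tier (radius 130 mm, top at 50 mm) is centred at x 0, y -310 mm and the top tier (radius 115 mm, top at 190 mm) at x 100, y 285 mm.
- tub: Green round plastic tub, 174 mm across its collar, fixed on the middle tier (it does not slide). Origin: centre of its underside, z up. Fixed collar under the lid's skirt at 82 mm.
- lid: White flat lid, 170 mm across, with the stud in its middle. Origin: on the stud's axis, top of the grey seat disc (64 mm wide, 3 mm thick: the white top is 3 mm below the origin); z up. Home: 103 mm above the tub's origin; it starts 5 to 10 mm proud. It slides straight down, untipped, and stays; 6 N moves it, then it stops hard. Press it anywhere, e.g. with closed fingertips 55 mm from the centre.
- stud_tip (a point): Tip of the black stud: 28 mm wide, 46 mm tall above the lid's origin, last 6 mm tapered to 16 mm. Six sprung steel balls bulge to 36 mm across, 10 mm above the lid's origin. A cap slid over it meets them with its underside at 16 mm; near 13 N they give with a click (force drops), the rest goes easily, then the cap stops hard on the seat disc.
- cap: Orange round snap cap, 50 mm across, 52 mm tall, flat top, about 30 g, standing upright on the low tier, mouth down. Origin: centre of its underside, z up. The mouth is 31 mm across with a cavity above that takes the stud. Fully home its origin coincides with the lid's origin (cap underside flat on the seat disc). Any yaw fits.
- jar: Glass jar with steel cap, 60 mm across, 95 mm tall, loose, upright on the low tier about 120 mm from the cap. Origin: centre of its underside. Leave alone.
- bowl: Blue ceramic feeding bowl, 150 mm across, 55 mm tall, loose on the top tier. Origin: centre of its underside. Leave alone.
- scoop: Steel scoop, 44 mm wide, about 160 mm long along its y, 28 mm high, loose on the middle tier beside the tub. Origin: underside, where the handle (towards -y) meets the pan. Leave alone.
- brush: Wooden-handled brush, loose, lying on the table left of the stand. Leave alone.

How it is judged (in metres and radians):
On the way, in this order (a step that is already met when the one before it is completed fails the run):
1. the lid is pressed fully down while the cap is still away from the stud (z of lid in the frame of tub below 0.1045 m and horizontal distance between cap and lid above 0.06 m), for 0.1 s.
2. the cap has clicked home and is still being pressed onto its seat (z of cap in the frame of lid below 0.0025 m and horizontal distance between cap and lid below 0.004 m and contact force between cap and lid above 4 N), for 0.3 s.
At the end, for the whole second after the job is handed in: Lid within 1.5 mm of home; cap clicked down with its underside within 2.5 mm of the seat disc, within 4 mm of the stud's axis, upright within 0.08 rad, at rest; the hand still touches the cap (over 3 N) and presses it on the seat with more than 4 N (all of step 2 and z of lid in the frame of tub below 0.1045 m and z of cap in the frame of lid above -0.003 m and angle between cap's own z axis and vertical below 0.08 rad and contact force between any of the fingers, the arm and cap above 3 N and linear speed of cap below 0.01 m/s); the arm keeps its last pose, push and grip.
It fails at once if the bowl was moved more than 30 mm (distance of bowl from where it was at the start of the episode above 0.03 m).
It fails at once if the scoop was moved more than 30 mm (distance of scoop from where it was at the start of the episode above 0.03 m).
It fails at once if the jar was moved more than 30 mm or tipped (distance of jar from where it was at the start of the episode above 0.03 m or angle between jar's own z axis and vertical above 0.5 rad).
It fails at once if the brush was moved more than 30 mm (distance of brush from where it was at the start of the episode above 0.03 m).
It also fails if it takes over 58 s, if anything falls off the work surface, if the arm or the gripper's body presses on something with over 40 N, if the wrist force passes 120 N, or if a joint passes its speed limit or range.

## Working session

There is one attempt and no reset: what is moved stays moved. The work goes in short steps, Python scripts to look and compute and a tool call to move; the robot and the scene stay as the last step left them, time stands still between calls to the robot, and variables do not carry over. Pictures are saved under pics/ and viewed, about 8 in all and at most 12, crops included, and the job is handed in when it is done.

Besides the shell and the picture viewer there is one more tool, called after ">>>" by a JSON object that holds its "fn" and its "kwargs". drive_tool: Moves the arm, as the interface text tells. Its arguments: {"type":"object","properties":{"hand":{"type":"array","items":{"type":"number"}},"offset":{"type":"array","items":{"type":"array","items":{"type":"number"}}},"yaw":{"type":"array","items":{"type":"number"}},"newtons":{"type":"number"}},"required":["hand","offset","yaw"]}

```bash
mkdir -p pics
cat > h.py <<'E'
import numpy as np, cv2
from cell import r
def ray(s,px,pose=None):
    K=s["camera_matrix"];d=np.array(s["dist_coeffs"],float)
    u=cv2.undistortPoints(np.array([[px]],float),np.array(K,float),d)[0,0]
    v=np.array([u[0],u[1],1.])
    if "R" in s:
        R=np.array(s["R"]);t=np.array(s["t"]);return -R.T@t, R.T@v
    H=np.array(s["hand_eye"]);P=pose
    return P[:3,:3]@H[:3,3]+P[:3,3], P[:3,:3]@H[:3,:3]@v
def onz(s,px,z,pose=None):
    o,v=ray(s,px,pose);return o+v*(z-o[2])/v[2]
def tcp(o=None):
    from scipy.spatial.transform import Rotation as Ro
    o=o or r.get_obs();T=np.eye(4);T[:3,:3]=Ro.from_euler('xyz',np.array(o["tcp_rot"],float),degrees=True).as_matrix();T[:3,3]=o["eef_pos"];return T
def two(a,b):
    (o1,v1),(o2,v2)=a,b
    k=np.linalg.lstsq(np.c_[v1,-v2],o2-o1,rcond=None)[0]
    p,q=o1+v1*k[0],o2+v2*k[1];return (p+q)/2,np.linalg.norm(p-q)
E
python3 - <<'E'
from h import *
o=r.get_obs();print(o["clock"],o["eef_pos"],o["tcp_rot"],o["force"],o["opening"]);print(tcp(o).round(3))
for n in ("scene","side"):
    s=r.snapshot(n);cv2.imwrite(f"pics/{n}0.png",s["frame"][:,:,::-1])
    np.save(f"{n}0.npy",s,allow_pickle=True)
    print(n,(-np.array(s["R"]).T@np.array(s["t"])).round(0))
E
```

```text
0.0 [196.35014566 486.42506779 230.7150766 ] [-9.00751616e+01  1.07541416e-02 -2.19896982e+01] [-0.87683704  0.28239053  0.56371323] 85.4862447411005
[[ 9.27000e-01 -1.00000e-03  3.74000e-01  1.96350e+02]
 [-3.74000e-01 -1.00000e-03  9.27000e-01  4.86425e+02]
 [-0.00000e+00 -1.00000e+00 -1.00000e-03  2.30715e+02]
 [ 0.00000e+00  0.00000e+00  0.00000e+00  1.00000e+00]]
scene [ 894. -616. 1116.]
side [ 901. -591.  693.]
```

View pics/scene0.png

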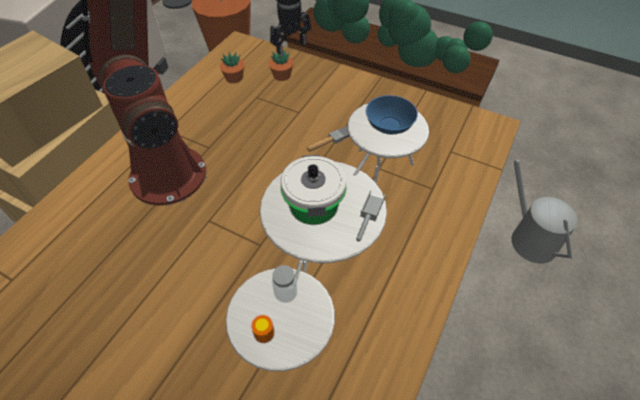

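View pics/side0.png

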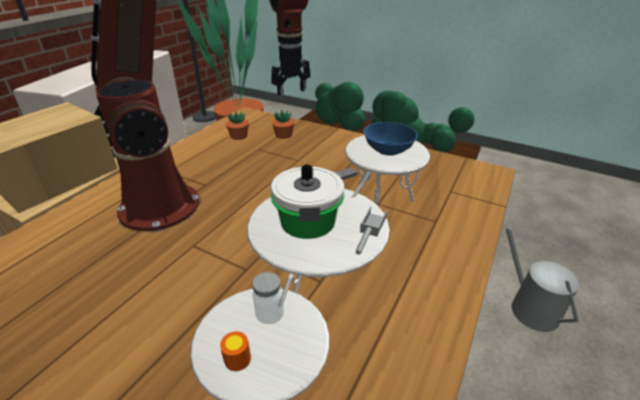

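Scene view shows the tub with the stud tip near (313,167), the cap at (262,326), the jar at (285,283). In the side view the stud tip is near (307,168), the cap top at (235,343) and the jar at (267,297).

Run:
```python
from h import *
S={n:np.load(n+"0.npy",allow_pickle=True).item() for n in("scene","side")}
res={}
for n,s in S.items():
    f=s["frame"];h=cv2.cvtColor(f,cv2.COLOR_RGB2HSV)
    def cen(m,box):
        x0,x1,y0,y1=box;M=np.zeros(m.shape,np.uint8);M[y0:y1,x0:x1]=m[y0:y1,x0:x1]
        k,l,st,c=cv2.connectedComponentsWithStats(M);i=1+np.argmax(st[1:,4]);return c[i],st[i]
    b=(200,300,290,390)
    c,st=cen((h[...,0]>=20)&(h[...,0]<35)&(h[...,1]>180)&(h[...,2]>200),b)
    res[n]={"cap":c};print(n,"captop",c,st)
    b=(290,335,150,195)
    c2,st2=cen((h[...,2]<60),b);print("stud dark",c2,st2)
    res[n]["tip"]=np.array([c2[0],st2[1]+ (4 if n=="scene" else 3)])
    print("cap plane102",onz(s,c,102)[:2].round(1))
    # grey seat disc
    g=(h[...,1]<40)&(h[...,2]>60)&(h[...,2]<140)
    c3,st3=cen(g,b);print("seat",c3,st3)
    # white lid: fit ellipse on contour
    M=np.zeros(f.shape[:2],np.uint8);M[140:230,265:360]=((h[...,1]<40)&(h[...,2]>150))[140:230,265:360]
    print("seat-box centre on z 220:",onz(s,(st3[0]+st3[2]/2,st3[1]+st3[3]/2),220)[:2].round(1))
for k in("cap","tip"):
    print(k,two(ray(S["scene"],res["scene"][k]),ray(S["side"],res["side"][k])))
big=np.hstack([cv2.resize(S[n]["frame"][140:240,255:355],None,fx=4,fy=4,interpolation=cv2.INTER_CUBIC) for n in S]);cv2.imwrite("pics/crop1.png",big[:,:,::-1])
```

```text
scene captop [261.33576642 324.27007299] [255 318  14  13 137]
stud dark [312.46296296 171.5462963 ] [308 165  10  14 108]
cap plane102 [ 575.1 -312.3]
seat [312.75165563 179.37417219] [301 164  24  25 302]
seat-box centre on z 220: [515.2  51.9]
side captop [233.705 342.285] [225 335  18  15 200]
stud dark [306.41666667 172.48611111] [301 165  11  16 144]
cap plane102 [ 575.8 -313.3]
seat [306.71376812 183.24275362] [294 167  26  24 276]
seat-box centre on z 220: [509.2  61.2]
cap (array([ 573.62146004, -311.18405332,   97.77280389]), np.float64(0.42988947745438744))
tip (array([520.81814822,  40.07055538, 263.97172163]), np.float64(0.008753244364237495))
```

View pics/crop1.png

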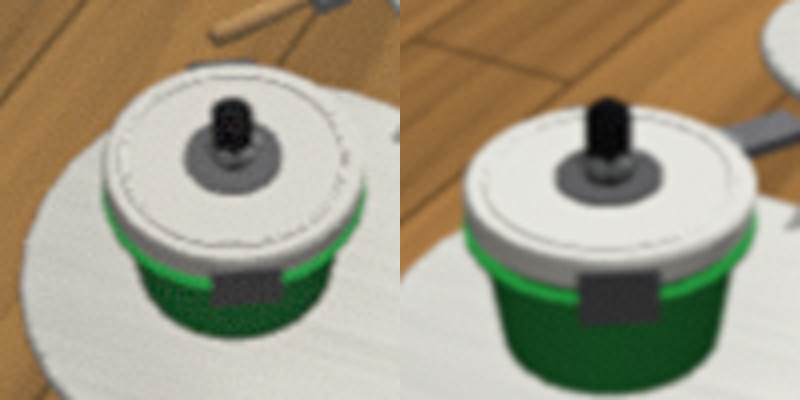

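Stud tip at about (521, 40, 264), which agrees with the expected height of 264–269. The cap is near (575, -312). Next I move above the lid with the fingers closing.

>>> {"fn": "drive_tool", "kwargs": {"hand": [1, 1, 1, 1, 1, 1, 1, 1], "offset": [[0, -0.06, 0], [0.02, -0.055, 0], [0.045, -0.03, -0.027], [0.05, -0.02, -0.03], [0.05, 0, -0.03], [0.05, 0, -0.03], [0.05, 0, -0.03], [0.05, 0, -0.03]], "yaw": [0, 0, 0, 0, 0, 0, 0, 0]}}

```text
clock: 1.1
eef_pos: [423.1, 203.0, 396.2]
tcp_rot: [-90.0, 0.0, -22.0]
force: [1.3, 0.9, 0.3]
opening: -0.1
```

>>> {"fn": "drive_tool", "kwargs": {"hand": [1, 1, 1], "offset": [[0.05, 0, -0.035], [0.05, 0, -0.035], [0, 0, 0]], "yaw": [0, 0, 0]}}

```text
clock: 1.48
eef_pos: [490.5, 99.0, 395.2]
tcp_rot: [-90.1, 0.1, -22.3]
force: [0.2, 0.6, 0.2]
opening: -0.2
```

Run:
```python
from h import *
o=r.get_obs();print(o["clock"],o["eef_pos"],o["tcp_rot"],o["force"],o["opening"],o["qvel"],o["joint_positions"])
s=r.snapshot("wrist");s["T"]=tcp(o);np.save("w1.npy",s,allow_pickle=True)
print(np.round(s["hand_eye"],3));cv2.imwrite("pics/w1.png",s["frame"][:,:,::-1])
S=np.load("scene0.npy",allow_pickle=True).item();print("jar",onz(S,(284,273),145).round(),"bowl",onz(S,(391,112),245).round(),"scoop",onz(S,(372,210),120).round())
```

```text
1.475 [490.48386154  98.96836669 395.22303512] [-9.00718765e+01  5.74587268e-02 -2.22920912e+01] [0.21771767 0.55288099 0.21291572] -0.18674313180443952 [ 4.17790628 -1.64009268 -1.30153696  0.89309523  1.32623884  2.86092672] [ 3.05682977e+00  1.22312484e+01  9.66662105e+00  8.75180716e+01
 -4.03562471e-02  2.53489140e+01]
[[   0.       0.95     0.312  -81.091]
 [  -0.      -0.312    0.95  -141.682]
 [   1.      -0.      -0.      -0.572]
 [   0.       0.       0.       1.   ]]
jar [ 567. -191.  145.] bowl [606. 349. 245.] scoop [671.  96. 120.]
```

View pics/w1.png

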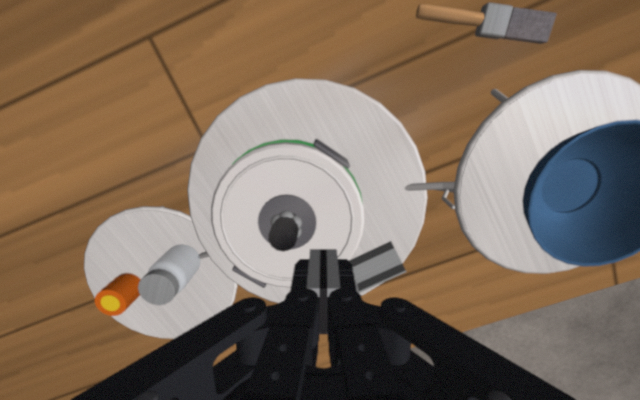

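The wrist view shows the seat disc centred near (287,221), the stud top near (283,238), the cap at (110,303) and the jar at (157,285), with the fingertips over the lid at (322,255). Position is good for the press at about 55–60 mm from the stud.

>>> {"fn": "drive_tool", "kwargs": {"hand": [1, 1, 1, 1, 1, 1, 1], "offset": [[0.008, 0.05, -0.007], [0, 0.055, 0], [0, 0.045, 0], [0, 0.008, 0], [0, 0.004, 0], [0, 0.004, 0], [0, 0.004, 0]], "yaw": [0, 0, 0, 0, 0, 0, 0]}}

```text
clock: 2.4
eef_pos: [494.5, 93.0, 227.3]
tcp_rot: [-89.9, -0.1, -22.0]
force: [1.1, -0.3, -0.8]
opening: 0.0
```

Run:
```python
from h import *
s=np.load("w1.npy",allow_pickle=True).item();T=s["T"]
for z in(217,222):print("seat",z,onz(s,(287.3,221.5),z,T).round(1))
print("tip",onz(s,(283,238),266,T).round(1))
f=s["frame"];h=cv2.cvtColor(f,cv2.COLOR_RGB2HSV)
M=((h[...,2]>60)&(h[...,2]<125)&(h[...,1]<50)).astype(np.uint8);M[:180]=0;M[262:]=0;M[:,:245]=0;M[:,330:]=0
c=max(cv2.findContours(M,0,1)[0],key=cv2.contourArea);print("disc box",cv2.boundingRect(c),cv2.fitEllipse(cv2.convexHull(c)))
M2=((h[...,0]>=20)&(h[...,0]<35)&(h[...,1]>180)&(h[...,2]>170)).astype(np.uint8);M2[:,200:]=0;M2[:270]=0
m=cv2.moments(M2);p=(m["m10"]/m["m00"],m["m01"]/m["m00"]);print("cap",p,onz(s,p,102,T).round(1))
```

```text
seat 217 [516.9  44.7 217. ]
seat 222 [515.3  46.  222. ]
tip [515.2  46.9 266. ]
disc box (259, 195, 57, 56) ((286.532470703125, 222.1158905029297), (55.325279235839844, 56.34618377685547), 103.04700469970703)
cap (109.86147186147186, 302.71861471861473) [ 573.1 -311.9  102. ]
```

>>> {"fn": "drive_tool", "kwargs": {"hand": [1, 1, 1, 1, 1], "offset": [[0, 0.004, 0], [0, 0.003, 0], [0, 0.003, 0], [0, 0.003, 0], [0, 0, 0]], "yaw": [0, 0, 0, 0, 0]}}

```text
clock: 3.02
eef_pos: [493.6, 92.9, 213.1]
tcp_rot: [-90.0, 0.0, -22.0]
force: [0.0, 0.3, -0.7]
opening: -0.2
```

>>> {"fn": "drive_tool", "kwargs": {"hand": [1, 1, 1], "offset": [[0, 0.002, 0], [0, 0.002, 0], [0, 0, 0]], "yaw": [0, 0, 0]}}

```text
clock: 3.4
eef_pos: [493.7, 92.9, 209.9]
tcp_rot: [-90.0, -0.0, -22.0]
force: [-2.6, -0.6, 10.9]
opening: -0.2
```

Run:
```python
from h import *
o=r.get_obs();print(o["eef_pos"],o["force"],o["ft_torque"])
S=r.snapshot("side");np.save("side1.npy",S,allow_pickle=True)
a=cv2.resize(S["frame"][120:250,240:380],None,fx=4,fy=4,interpolation=cv2.INTER_CUBIC);cv2.imwrite("pics/s1.png",a[:,:,::-1])
```

```text
[493.74447386  92.89807034 209.93860114] [-2.60279214 -0.62725905 10.93916888] [-0.085864    0.74413106  0.01220023]
```

View pics/s1.png

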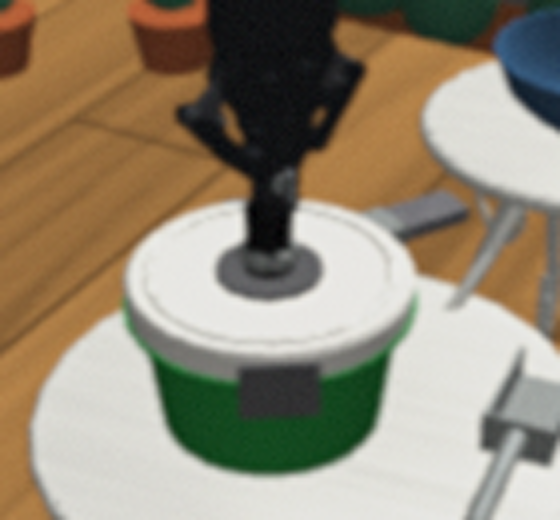

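The crop shows the fingers on the far side of the lid, and the skirt now covers most of the collar. At 209.9 the tip is at the nominal home height of 210, so I push a little more to confirm the hard stop.

>>> {"fn": "drive_tool", "kwargs": {"hand": [1, 1, 1], "offset": [[0, 0.001, 0], [0, 0.001, 0], [0, 0, 0]], "yaw": [0, 0, 0]}}

```text
clock: 3.82
eef_pos: [493.9, 92.9, 209.7]
tcp_rot: [-90.0, -0.1, -22.0]
force: [-10.3, -0.9, 30.2]
opening: 0.1
```

Hard stop confirmed: 30 N at 209.7, so the lid's white top is at about 210 and its origin at about 213. Now I lift, and look at the stud and cap from the wrist.

>>> {"fn": "drive_tool", "kwargs": {"hand": [1, 1, 0, -1, -1, -1], "offset": [[0, -0.04, 0], [0, -0.055, -0.01], [0, -0.045, -0.015], [0, 0, 0], [0, 0, 0], [0, 0, 0]], "yaw": [0, 0, 0, 0, 0, 0]}}

```text
clock: 4.58
eef_pos: [483.8, 69.9, 345.9]
tcp_rot: [-90.0, 0.1, -22.0]
force: [0.4, 0.1, -0.1]
opening: 72.5
```

```bash
cat > stud.py <<'E'
from h import *
o=r.get_obs();print(o["clock"],np.round(o["eef_pos"],1),np.round(o["tcp_rot"],2),np.round(o["force"],1),o["opening"],np.abs(o["qvel"]).max())
s=r.snapshot("wrist");s["T"]=T=tcp(o);np.save("w2.npy",s,allow_pickle=True);f=s["frame"];cv2.imwrite("pics/w2.png",f[:,:,::-1])
h=cv2.cvtColor(f,cv2.COLOR_RGB2HSV)
w=cv2.inRange(h,(0,0,150),(180,45,255));g=cv2.inRange(h,(0,0,55),(180,60,135));b=cv2.inRange(h,(0,0,0),(180,255,45))
for n,M in(("grey",g),("black",b)):
    for c in cv2.findContours(M,0,1)[0]:
        if 200<cv2.contourArea(c)<20000:
            x,y,W,H=cv2.boundingRect(c);e=cv2.fitEllipse(cv2.convexHull(c))
            print(n,(x,y,W,H),np.round(e[0],1),np.round(e[1],1),onz(s,e[0],213,T)[:2].round(1))
E
python3 stud.py
```

```text
4.575 [483.8  69.9 345.9] [-90.05   0.13 -21.98] [ 0.4  0.1 -0.1] 72.48930556921802 0.3082244225666336
grey (452, 372, 43, 28) [474.5 404. ] [39.9 69.5] [785.5 137.5]
grey (541, 306, 99, 94) [635.1 352.9] [ 93.6 202.1] [774.9 314.6]
grey (137, 257, 148, 66) [218.4 292.7] [ 65.3 164.7] [540.9 -69.4]
grey (321, 255, 119, 65) [380.4 300.6] [ 86.4 122.7] [612.2  81.5]
grey (280, 202, 65, 66) [311.5 233.9] [63.9 64.7] [516.3  44.2]
grey (342, 139, 42, 34) [361.8 155.7] [10.6 52.7] [463.4 114.5]
grey (439, 67, 190, 222) [989.2 236.4] [ 328.3 1122.4] [745.  610.2]
grey (515, 0, 92, 34) [561.7  13.7] [51.4 93.3] [418.5 292.8]
black (295, 229, 31, 38) [310.2 247.5] [32.1 38.5] [529.2  37.5]
black (590, 148, 50, 101) [624.1 199.8] [ 56.1 105.7] [591.5 322.3]
```

View pics/w2.png

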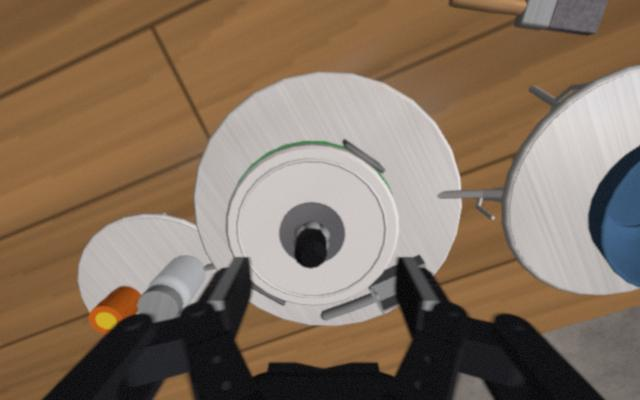

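The seat disc fits an ellipse centred at (311.5,233.9), i.e. about (516,44). The stud's black blob spans (295–326, 229–267), and the cap (106,320) and jar are undisturbed. Now I turn the jaws away from the jar and fly over the cap.

>>> {"fn": "drive_tool", "kwargs": {"hand": [-1, -1, -1, -1, -1], "offset": [[0, 0, 0], [0, 0, 0], [0, 0, 0], [0, 0, 0], [0, 0, 0]], "yaw": [10, 10, 10, 10, 0]}}

```text
clock: 5.25
eef_pos: [484.1, 69.9, 346.5]
tcp_rot: [-90.1, 0.0, -61.9]
force: [0.0, -0.4, 0.3]
opening: 85.3
```

>>> {"fn": "drive_tool", "kwargs": {"hand": [-1, -1, -1, -1, -1, -1, -1, -1], "offset": [[0.047, 0, -0.0125], [0.047, 0.01, -0.0125], [0.047, 0.02, -0.0125], [0.047, 0.025, -0.0125], [0.047, 0.025, -0.0125], [0.047, 0.025, -0.0125], [0.047, 0.025, -0.0125], [0.047, 0.01, -0.0125]], "yaw": [0, 0, 0, 0, 0, 0, 0, 0]}}

```text
clock: 6.25
eef_pos: [572.1, -310.1, 204.9]
tcp_rot: [-90.1, 0.2, -61.7]
force: [1.6, -0.3, 0.9]
opening: 85.1
```

>>> {"fn": "drive_tool", "kwargs": {"hand": [-1, -1, -1], "offset": [[0, 0, 0], [0, 0, 0], [0, 0, 0]], "yaw": [0, 0, 0]}}

```text
clock: 6.62
eef_pos: [572.7, -308.1, 207.8]
tcp_rot: [-90.0, -0.0, -61.8]
force: [0.4, 0.5, -0.2]
opening: 85.5
```

```bash
cat > cap.py <<'E'
from h import *
o=r.get_obs();print(o["clock"],np.round(o["eef_pos"],1),np.round(o["tcp_rot"],2),np.round(o["force"],1),o["opening"],np.abs(o["qvel"]).max())
s=r.snapshot("wrist");s["T"]=T=tcp(o);np.save("w3.npy",s,allow_pickle=True);f=s["frame"];cv2.imwrite("pics/w3.png",f[:,:,::-1])
h=cv2.cvtColor(f,cv2.COLOR_RGB2HSV)
M=cv2.inRange(h,(20,170,150),(35,255,255))
c=max(cv2.findContours(M,0,1)[0],key=cv2.contourArea);e=cv2.fitEllipse(cv2.convexHull(c));p=onz(s,e[0],102,T)
q=[onz(s,(e[0][0]+d,e[0][1]),102,T) for d in(-e[1][0]/2,e[1][0]/2)]
print("cap",np.round(e[0],1),np.round(e[1],1),p.round(1),"width",np.linalg.norm(q[0]-q[1]),"in tool",(T[:3,:3].T@(p-T[:3,3])).round(1))
s=np.load("w2.npy",allow_pickle=True).item()
print("stud disc",onz(s,(311.8,233.5),213,s["T"]).round(1),"shoulder",onz(s,(310.5,252.4),253,s["T"]).round(1))
E
python3 cap.py
```

```text
6.625 [ 572.7 -308.1  207.8] [-8.999e+01 -1.000e-02 -6.185e+01] [ 0.4  0.5 -0.2] 85.50570024731907 0.3664379805545408
cap [322.5 208.3] [32.8 34.7] [ 574.  -313.4  102. ] width 27.66031307407711 in tool [  5.2 105.8  -1.4]
stud disc [516.   44.6 213. ] shoulder [515.9  45.  253. ]
```

View pics/w3.png

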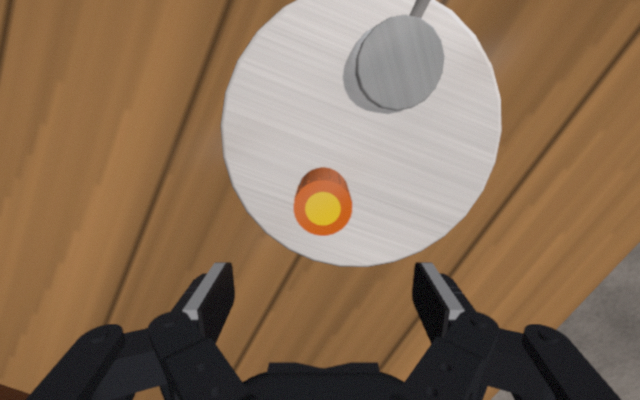

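The cap's yellow top is at (322,208), giving (574,-313), with the jar well clear at (400,62). Descending to grasp.

>>> {"fn": "drive_tool", "kwargs": {"hand": [-1, -1, -1, -1, -1], "offset": [[0.005, 0.045, -0.0015], [0, 0.05, 0], [0, 0.04, 0], [0, 0.014, 0], [0, 0, 0]], "yaw": [0, 0, 0, 0, 0]}}

```text
clock: 7.3
eef_pos: [573.7, -313.8, 58.6]
tcp_rot: [-90.0, 0.0, -61.9]
force: [0.0, -0.3, 0.1]
opening: 85.1
```

>>> {"fn": "drive_tool", "kwargs": {"hand": [1, 1, 1, 1, 1, 1], "offset": [[0, 0, 0], [0, 0, 0], [0, 0, 0], [0, 0, 0], [0, 0, 0], [0, 0, 0]], "yaw": [0, 0, 0, 0, 0, 0], "newtons": 60}}

```text
clock: 8.05
eef_pos: [574.7, -315.0, 60.3]
tcp_rot: [-89.9, -0.2, -62.0]
force: [-0.7, 0.4, 6.7]
opening: 49.6
```

Cap held (opening 49.6). I lift, carry it to just short of the stud and re-measure there at the placing orientation.

>>> {"fn": "drive_tool", "kwargs": {"hand": [1, 1, 1, 1, 1, 1], "offset": [[0, -0.02, 0], [0, -0.05, 0], [0, -0.055, 0], [0, -0.055, 0], [0, -0.055, 0], [0, -0.035, 0]], "yaw": [0, 0, 0, 0, 0, 0], "newtons": 60}}

```text
clock: 8.8
eef_pos: [574.0, -314.6, 332.5]
tcp_rot: [-89.9, -0.2, -62.0]
force: [0.6, -0.4, -1.1]
opening: 49.1
```

>>> {"fn": "drive_tool", "kwargs": {"hand": [1, 1, 1, 1, 1, 1, 1], "offset": [[-0.042, 0, 0.0167], [-0.042, 0, 0.0167], [-0.042, 0, 0.0167], [-0.042, 0, 0.0167], [-0.042, 0, 0.0167], [-0.042, 0, 0.0167], [-0.042, 0, 0.0167]], "yaw": [0, 0, 0, 0, 0, 0, 0]}}

```text
clock: 9.68
eef_pos: [538.5, 1.5, 329.3]
tcp_rot: [-89.9, -0.1, -62.0]
force: [0.1, -0.4, 0.4]
opening: 49.3
```

>>> {"fn": "drive_tool", "kwargs": {"hand": [1, 1, 1], "offset": [[0, 0, 0], [0, 0, 0], [0, 0, 0]], "yaw": [0, 0, 0]}}

```text
clock: 10.05
eef_pos: [539.0, -0.8, 328.5]
tcp_rot: [-90.0, -0.0, -62.1]
force: [-1.5, -0.2, -0.3]
opening: 49.6
```

```bash
python3 stud.py
python3 - <<'E'
from h import *
s=np.load("w2.npy",allow_pickle=True).item();f=s["frame"];T=s["T"]
h=cv2.cvtColor(f,cv2.COLOR_RGB2HSV);M=cv2.inRange(h,(5,150,90),(35,255,255))
M2=cv2.inRange(h,(20,170,150),(35,255,255));c=max(cv2.findContours(M2,0,1)[0],key=cv2.contourArea);e=cv2.fitEllipse(c)
p=onz(s,e[0],T[2,3]+41.7,T);print("cap yellow",e[0],"in tool",(T[:3,:3].T@(p-T[:3,3])).round(1))
E
```

```text
10.05 [539.   -0.8 328.5] [-8.999e+01 -2.000e-02 -6.206e+01] [-1.5 -0.2 -0.3] 49.56102701604433 0.27990388850138964
grey (429, 375, 39, 25) [445.4 428.5] [ 46.  106.3] [ 787.5 -176.6]
grey (373, 252, 33, 51) [388.2 277.4] [23.3 59.4] [628.9 -41.1]
grey (191, 252, 82, 61) [247.1 282.4] [ 40.3 122.6] [ 513.3 -108.5]
grey (416, 172, 41, 62) [435.6 202.3] [15.  77.1] [626.   41.9]
grey (496, 153, 144, 247) [ 4138.4 -2242.8] [ 628.4 9028.7] [865.2 605.9]
grey (461, 113, 53, 68) [486.4 145.9] [19.3 94. ] [634.9 101.5]
grey (288, 101, 77, 77) [326.1 139.1] [76.1 77.2] [516.4  45.1]
grey (433, 98, 45, 71) [454.7 133.1] [14.5 92.8] [606.  98.]
grey (285, 16, 59, 16) [314.5  23.7] [13.2 65.8] [469.9 114.2]
grey (0, 0, 46, 61) [22.3 29.7] [24.5 72.7] [285.4  10.1]
black (614, 377, 26, 23) [653.7 376.1] [ 17.4 183.2] [931.6 -10.7]
black (308, 130, 37, 36) [325.9 146.7] [35.  37.6] [519.1  39.7]
black (0, 0, 41, 56) [19.7 27.1] [20.4 64.7] [283.4  10.9]
cap yellow (323.0157775878906, 316.09649658203125) in tool [ -2.1 -41.7  -0.9]
```

View pics/w2.png

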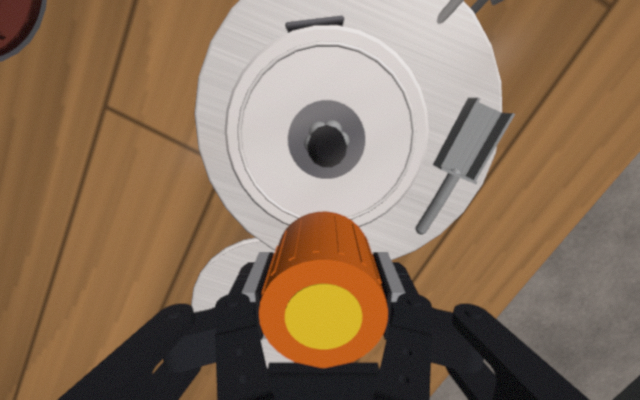

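The cap is held upright (yellow top at (323,316)) and the seat disc is at (326,139), giving (516.4,45.1) – consistent with the earlier (516,44.6). Remaining shift is about x -49.5 mm, z +2 mm in tool axes.

>>> {"fn": "drive_tool", "kwargs": {"hand": [1, 1, 1, 1, 1, 1], "offset": [[-0.025, 0, 0.001], [-0.0245, 0.01, 0.001], [0, 0.025, 0], [0, 0.015, 0], [0, 0, 0], [0, 0, 0]], "yaw": [0, 0, 0, 0, 0, 0], "newtons": 80}}

```text
clock: 10.85
eef_pos: [517.8, 44.3, 278.9]
tcp_rot: [-90.0, -0.0, -62.0]
force: [1.1, 0.1, -1.4]
opening: 48.8
```

>>> {"fn": "drive_tool", "kwargs": {"hand": [1, 1, 1, 1], "offset": [[0, 0.006, 0], [0, 0.006, 0], [0, 0.006, 0], [0, 0, 0]], "yaw": [0, 0, 0, 0]}}

```text
clock: 11.35
eef_pos: [517.4, 44.5, 259.9]
tcp_rot: [-90.0, -0.0, -62.0]
force: [1.3, -1.3, -0.8]
opening: 49.1
```

>>> {"fn": "drive_tool", "kwargs": {"hand": [1, 1, 1, 1], "offset": [[0, 0.006, 0], [0, 0.006, 0], [0, 0.005, 0], [0, 0, 0]], "yaw": [0, 0, 0, 0]}}

```text
clock: 11.85
eef_pos: [517.4, 44.6, 242.9]
tcp_rot: [-90.0, -0.0, -62.0]
force: [1.7, -2.1, -1.1]
opening: 49.0
```

>>> {"fn": "drive_tool", "kwargs": {"hand": [1, 1, 1, 1], "offset": [[0, 0.002, 0], [0, 0.002, 0], [0, 0.001, 0], [0, 0, 0]], "yaw": [0, 0, 0, 0]}}

```text
clock: 12.35
eef_pos: [517.8, 44.6, 238.8]
tcp_rot: [-89.9, -0.0, -62.0]
force: [2.1, -1.9, 3.6]
opening: 49.1
```

Balls contacted at TCP 239, as predicted. Pressing on through the click.

>>> {"fn": "drive_tool", "kwargs": {"hand": [1, 1, 1, 1], "offset": [[0, 0.001, 0], [0, 0.001, 0], [0, 0.001, 0], [0, 0, 0]], "yaw": [0, 0, 0, 0]}}

```text
clock: 12.85
eef_pos: [518.2, 44.5, 236.5]
tcp_rot: [-89.9, -0.1, -62.0]
force: [3.3, -3.9, 10.3]
opening: 49.2
```

>>> {"fn": "drive_tool", "kwargs": {"hand": [1, 1, 1, 1, 1, 1], "offset": [[0, 0.002, 0], [0, 0.002, 0], [0, 0.002, 0], [0, 0.002, 0], [0, 0.002, 0], [0, 0, 0]], "yaw": [0, 0, 0, 0, 0, 0]}}

```text
clock: 13.6
eef_pos: [517.3, 44.5, 224.5]
tcp_rot: [-90.0, -0.0, -62.0]
force: [5.1, -3.8, -5.8]
opening: 48.9
```

Clicked: the force dropped and the TCP is at 224.5. Now onto the seat, easing 0.5 mm to relieve the side force.

>>> {"fn": "drive_tool", "kwargs": {"hand": [1, 1, 1, 1], "offset": [[0.0005, 0.001, 0.0002], [0, 0.001, 0], [0, 0.001, 0], [0, 0, 0]], "yaw": [0, 0, 0, 0]}}

```text
clock: 14.1
eef_pos: [517.7, 44.6, 223.3]
tcp_rot: [-90.0, -0.0, -62.0]
force: [-1.7, -2.5, 11.0]
opening: 49.1
```

>>> {"fn": "drive_tool", "kwargs": {"hand": [1, 1, 1, 1, 1, 1], "offset": [[0, 0.001, 0], [0, 0.0005, 0], [0, 0, 0], [0, 0, 0], [0, 0, 0], [0, 0, 0]], "yaw": [0, 0, 0, 0, 0, 0]}}

```text
clock: 14.85
eef_pos: [517.9, 44.6, 223.2]
tcp_rot: [-89.9, -0.1, -62.0]
force: [-5.3, -1.1, 24.4]
opening: 49.1
```

Run:
```python
from h import *
o=r.get_obs();print(o["clock"],np.round(o["eef_pos"],1),np.round(o["tcp_rot"],2),np.round(o["force"],1),o["opening"])
S=r.snapshot("side")
a=cv2.resize(S["frame"][100:250,230:390],None,fx=4,fy=4,interpolation=cv2.INTER_CUBIC);cv2.imwrite("pics/s2.png",a[:,:,::-1])
```

```text
14.85 [517.9  44.6 223.2] [-8.988e+01 -7.000e-02 -6.197e+01] [-5.3 -1.1 24.4] 49.11616650644819
```

View pics/s2.png

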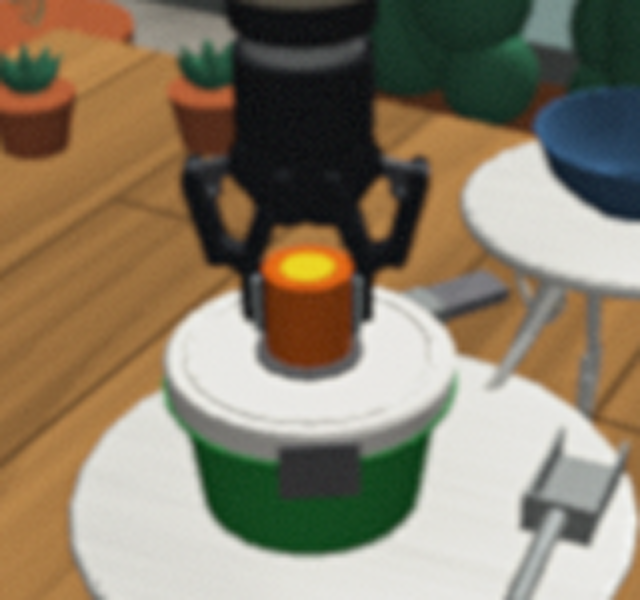

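The crop shows the cap upright and flat on the grey seat disc, the lid down on the tub, and the fingers still gripping. The force is a steady 24 N at a hard stop, so I hand in.

Run:
```python
from cell import r
print(r.close_job());o=r.get_obs();print(o["clock"],o["eef_pos"],o["force"],o["opening"])
```

```text
the job is handed in; nothing more can be done
None
the job is handed in; nothing more can be done
```

I pressed the lid down first, then fetched the orange cap, clicked it over the stud, and handed the job in with the hand still gripping the cap and pressing. `close_job()` gives no verdict, so the checks below are my own.

- **Lid:** it stopped hard at 30 N with the fingertips at 209.7 mm, against a home height of 210 mm for the white top. I saw no clear force rise before contact near 210 mm. That it started 5–10 mm proud, and its exact seating, rest on that stop height and on the pictures.
- **Cap:** it met the stud's balls with the TCP at 239 mm, as predicted. The force climbed to about 10 N and then dropped as it clicked, and the cap stopped hard at 223.2 mm, against 223.3 mm predicted.
- **Final state:** at the last reading before hand-in (clock 14.85 s) the hand was pressing with 24 N downward and about 5 N sideways. The last picture shows the cap upright and flat on the seat disc.
- **Other items:** the bowl and scoop look unmoved in the last picture. The jar was undisturbed just before I grasped the cap. I did not check the jar or the brush again after the cap was carried.
- **Disagreement:** the first rough stud position from the fixed cameras, (521, 40), was about 7 mm off the wrist-camera values of (516, 45). Two wrist views agreed to within 1 mm, so I used those.

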